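Read the spice vials with the reader pen and park it in its eyelet

ROBOT

A 6-joint arm with a two-finger parallel gripper is mounted at the origin on the work surface. World frame = base frame: x ahead of the robot, y to its left, z up, the work surface at z = 0. Lengths are in m, angles in rad, forces in N, time in s.
With the tool pointing down it reaches from about 0.35 to 0.875 m from the base axis. Payload 4.2 kg.
Tool frame: the origin (TCP) lies at the very end of the fingers, on their centre line; the grasp point (between the pads) lies 19 mm behind it; z points along the fingers, y is the line along which they close (so a half turn about z gives the same grasp; the last joint's range is limited). The gripper opens to 85 mm and grips with 20 to 120 N. Pads are 22 mm wide; open, the fingers measure 114 mm over their backs; the gripper's body (76 mm by 85 mm) begins 54 mm behind the grasp point. The pads swing forward as they close: fully open they stand 13 mm farther back than shut.
Start: joints at [-0.914, 0.385, 0.008, 0, -1.194, -0.259], TCP at [0.242, -0.576, 0.207] pointing down, gripper open.
Joint ranges: [-3.14, 3.14], [-1.21, 2.06], [-1.07, 1.41], [-3.16, 2.05], [-2.99, -0.16], [-3.1, 3.1]. Speed limits (rad/s): [2.79, 2.79, 3.14, 3.14, 3.14, 3.14].

INTERFACE

Orientations are given as a rotation vector (axis times angle).
In Python, from station import manip gives the robot as it stands.
- The arm moves only by the shell command python3 -m handwheel 'ROWS' [FORCE]. ROWS is text: rows parted by semicolons, each of 7 numbers parted by spaces: the turn, a rotation vector about the world's x, y, z in rad, then the shift along the world's x, y, z in cm, then the closure, from -1 (fully open) to 1 (shut). A call has 1 to 8 rows; each row is the pose to reach, as a shift and turn from the pose commanded when the call began; what a row does not reach only later rows make up. A row lasts 1/12 s, in which the tool goes at most 41.7 mm and 7.16 degrees, less where a joint would pass 70% of its speed; a pose out of reach is approached as far as the arm can. A call with a gripper value outside its range is refused whole. The fingers move at their own pace and stop on an object; FORCE is the grip in N (left out, the last holds). Time passes only in rows, so rows that repeat a pose let the fingers close. It gives the time, the measured TCP pose, the force, the opening and the grip force at its end, in the units of the state.
- manip.sense(): the state, without advancing time (a new reading comes with each control period).
- manip.capture(name): name is "scene" or "top" or "wrist"; returns (picture, depth): 400x640x3 uint8, red, green, blue; 400x640 float32, m along the optical axis (not along the pixel's ray), 0 where there is no reading.
- manip.calibration(name): a dict with "fovy" (degrees; the focal length in pixels is half the picture's height over the tangent of half this angle, whatever the lens; pixels are square), "cx", "cy" (the principal point, pixels), "position" and "attitude" of the camera in the world. Camera axes: x right, y down, z forward; pixel columns grow to the right and rows downward; lengths in m; the calibration is good to about 2 mm. A picture is of the moment at which its call begins: read the wrist's pose just before it. calibration takes no time and is no camera call; for the wrist camera it gives the pose at the moment of the call.
- manip.hand_in(): hands the job in; it is judged then, once.
The state is a dict: "clock": time; "joint_positions": joint angles; "dq": joint speeds; "effort": joint torques, N m; "tcp_pos": TCP position; "orientation": TCP orientation; "wrist_force": force on the tool from outside, world axes, zero at the start; "torque": the same for the moment, N m; "finger_gap": opening from 0.0 (shut) to 1.0 (fully open); "grip_force": force on a finger pad.
Only numpy, scipy, OpenCV 4.12 (cv2) and the standard library are available. Lean on these libraries where they do the work, as an engineer would, in place of code of your own. Each camera call takes 0.05 s, during which the arm holds its last target. There are 200 camera calls.

TASK

Take the reader pen from its charging dock and gently rest its tip on the white dot of the tall vial, then of the square-lidded vial, then of the one with the wide round lid, keeping it on each dot for half a second and not touching the three plain vials with it. Then put the pen's stem down through the brass eyelet on the side of the spice box and leave it hanging there by its collar. Leave the vials in their places and the mortar, spoon and stopper where they are.

Things in the scene. Friction and masses are not known exactly. Their poses are not given: they have to be found in the camera images.
- pen: reader pen, upright with its tip down, 151 mm long, 70 g. Origin on its axis at the underside of the black collar (26 mm diameter, 6 mm thick). Above the collar: a white square handle 16 x 16 mm, from 6 to 76 mm above the origin, sides along the body's x and y, grip it there. Below: a round steel stem 8 mm in diameter, narrowing to 6 mm over the last 15 mm. z points up to the handle's end
- pen_tip (a point): rounded lower end of the pen, 75 mm below the pen's origin on its axis; it springs back into the stem by up to 6 mm (about 1 N to start, 3 N when fully in)
- dock_mouth (a point): centre of the top of the grey charging dock (fixed; 80 x 70 x 6 mm foot, 36 mm tube, 86 mm high) in which the pen stands at first with its collar on the tube's top; the hole is 15 mm wide and straight, so lift the pen at least 80 mm to clear it
- spice_box: fixed walnut box, 110 (x) x 162 (y) x 50 (z) mm, open on top with its lid folded back onto the counter on the +x side; six 46 mm compartments, two along x by three along y, with centres at x = -26 and 26 mm, y = -52, 0 and 52 mm. Origin: centre of its underside; z up. A brass arm 88 mm high sticks out 68 mm from its -y side, and ends in the eyelet
- eyelet (a point): centre of the top face of the brass eyelet, 88 mm above the counter, 52 mm out from the -y side of the box; a level ring 8 mm thick, 32 mm outside, with a clear 15 mm hole. Parked, the pen hangs here with its stem through the hole and its collar on the ring, so the pen's origin is at this point
- vial_tall: the tall vial: 90 mm body with a round lid 26 mm across; amber glass body 42 mm in diameter, dark steel lid 12 mm thick with a raised white paper dot 16 mm across at its centre, loose in a compartment of the box, 80 g. Origin: centre of its underside, 6 mm above the counter; the dot's top is 103.5 mm above the origin
- vial_tall_dot (a point): centre of the top of this vial's white dot, about 110 mm above the counter
- vial_square: the vial with the square lid, 36 x 36 mm, 62 mm body; amber glass body 42 mm in diameter, dark steel lid 12 mm thick with a raised white paper dot 16 mm across at its centre, loose in a compartment of the box, 80 g. Origin: centre of its underside, 6 mm above the counter; the dot's top is 75.5 mm above the origin
- vial_square_dot (a point): centre of the top of this vial's white dot, about 82 mm above the counter
- vial_wide: the vial with the wide round lid, 48 mm across, 62 mm body; amber glass body 42 mm in diameter, dark steel lid 12 mm thick with a raised white paper dot 16 mm across at its centre, loose in a compartment of the box, 80 g. Origin: centre of its underside, 6 mm above the counter; the dot's top is 75.5 mm above the origin
- vial_wide_dot (a point): centre of the top of this vial's white dot, about 82 mm above the counter
- vial_plain1: one of three plain vials: 62 mm body with a round lid 26 mm across; amber glass body 42 mm in diameter, dark steel lid 12 mm thick with a raised white paper dot 16 mm across at its centre, loose in a compartment of the box, 80 g. Origin: centre of its underside, 6 mm above the counter; the dot's top is 75.5 mm above the origin
- vial_plain2: one of three plain vials: 62 mm body with a round lid 26 mm across; amber glass body 42 mm in diameter, dark steel lid 12 mm thick with a raised white paper dot 16 mm across at its centre, loose in a compartment of the box, 80 g. Origin: centre of its underside, 6 mm above the counter; the dot's top is 75.5 mm above the origin
- vial_plain3: one of three plain vials: 62 mm body with a round lid 26 mm across; amber glass body 42 mm in diameter, dark steel lid 12 mm thick with a raised white paper dot 16 mm across at its centre, loose in a compartment of the box, 80 g. Origin: centre of its underside, 6 mm above the counter; the dot's top is 75.5 mm above the origin
- mortar: white ceramic mortar with a pestle in it, 92 mm across, 58 mm high (pestle to 106 mm), loose bystander. Origin: centre of its underside
- spoon: tiny steel spoon, 99 mm long and 6 mm thick, lying along its own x, loose bystander. Origin: near its middle, on the counter
- stopper: glass stopper, 32 mm across, 47 mm high, loose bystander. Origin: centre of its underside
There are look-alikes about, which are no part of the job. What is shaped like the pen but blue is not meant.

How it is judged:
By the outcome, as a careful person would: the job done as asked, in the order asked, and still so for the second after the job is handed in, with the robot touching nothing.
It also fails if it takes over 58 s, if anything falls off the work surface, if the arm or the gripper's body presses on something with over 40 N, if the wrist force passes 120 N, or if a joint passes its speed limit or range.

## Working session

There is one attempt and no reset: what is moved stays moved. The work goes in short steps, Python scripts to look and compute and a shell command to move; the robot and the scene stay as the last step left them, time stands still between calls to the robot, and variables do not carry over. Pictures are saved under pics/ and viewed, at most 10 in all, crops included, and the job is handed in when it is done.

```bash
mkdir -p pics; cat > h.py <<'E'
import numpy as np, cv2
from scipy.spatial.transform import Rotation as R
from station import manip
def snap(n,f):
    c=manip.calibration(n); p,d=manip.capture(n)
    cv2.imwrite(f'pics/{f}.png',p[...,::-1]); np.savez(f'pics/{f}.npz',d=d,p=p,c=np.array(c,dtype=object)); return p,d,c
def rot(a):
    a=np.array(a,float)
    return a if a.shape==(3,3) else (R.from_rotvec(a).as_matrix() if a.size==3 else R.from_quat(a).as_matrix())
def w(f,u,v,z=None,k=1):
    q=np.load(f'pics/{f}.npz',allow_pickle=True); d=q['d'];c=q['c'].item()
    F=d.shape[0]/2/np.tan(np.radians(c['fovy'])/2)
    r=rot(c['attitude'])@np.array([(u-c['cx'])/F,(v-c['cy'])/F,1]); P=np.array(c['position'])
    if z is None:
        q=d[int(v)-k:int(v)+k+1,int(u)-k:int(u)+k+1]; s=np.median(q[q>0])
    else: s=(z-P[2])/r[2]
    return P+s*r
E
python3 - <<'E'
from h import *
for n in('scene','top'):
    p,d,c=snap(n,n+'0'); print(n,c)
print(manip.sense())
E
```

```text
scene {'fovy': 55.18712742944055, 'cx': 320.49486867888896, 'cy': 196.13813492160642, 'position': array([ 0.78146814, -0.43327177,  0.82133545]), 'attitude': array([-2.48927312, -0.66926604,  0.20164194])}
top {'fovy': 52.18144470964136, 'cx': 313.35311299975785, 'cy': 197.37066584486374, 'position': array([0.34487848, 0.00589626, 1.2068083 ]), 'attitude': array([-2.15337015,  2.1239604 , -0.21224395])}
{'clock': 0.1, 'joint_positions': array([-9.14425478e-01,  3.85460113e-01,  6.75973007e-03, -4.37340787e-04,
       -1.19398915e+00, -2.58591368e-01]), 'dq': array([ 0.00081301, -0.00082418,  0.00229274,  0.00288039, -0.00163773,
       -0.00021847]), 'effort': array([-6.66909727e-04, -3.93318272e+01,  1.88929868e+01,  4.19800535e+00,
       -2.59085609e-03, -1.14965795e-05]), 'tcp_pos': array([ 0.24189697, -0.57567423,  0.20614138]), 'orientation': array([ 6.20377487e-01, -3.07924750e+00, -2.94962229e-03]), 'wrist_force': array([ 0.18765694,  0.86115519, -0.21919652]), 'torque': array([-0.00448331, -0.03277661,  0.06176422]), 'grip_force': 0.0, 'finger_gap': 0.9992051049054461}
```

View pics/scene0.png

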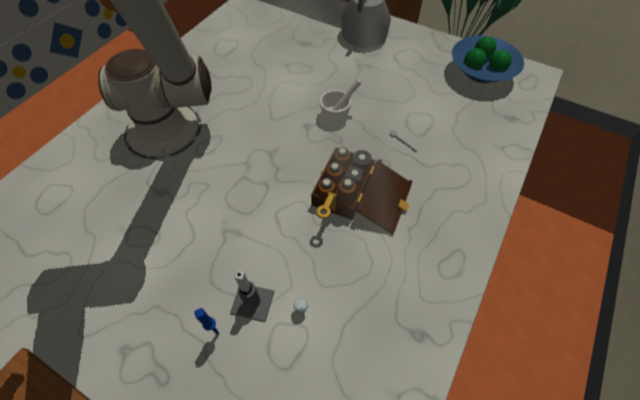

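View pics/top0.png

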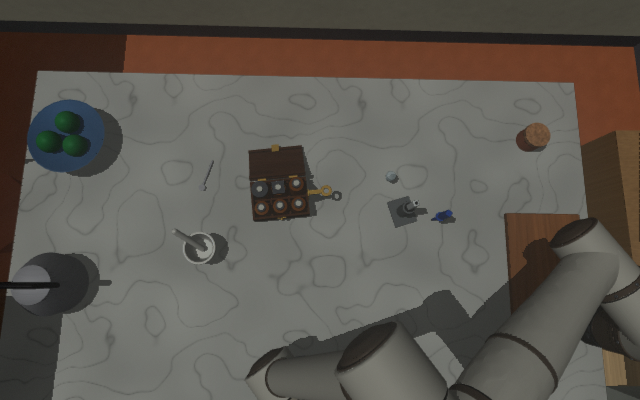

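The scene view shows the box at about (345,182), with the eyelet at (324,209), the white pen in its dock at (245,285), the blue decoy at (205,320) and the stopper at (300,305). In the top view the box is at (280,195), the eyelet near (325,192), and the dock and pen at (408,208). Next I'll enlarge crops of the top and scene views.

```bash
python3 - <<'E'
from h import *
t=cv2.imread('pics/top0.png'); s=cv2.imread('pics/scene0.png')
g=lambda i:np.clip(i.astype(float)*1.6,0,255).astype('uint8')
cv2.imwrite('pics/c1.png',g(cv2.resize(t[140:240,240:440],(800,400),interpolation=2)))
a=cv2.resize(s[140:220,300:380],(400,400),interpolation=2);b=cv2.resize(s[250:330,190:270],(400,400),interpolation=2)
cv2.imwrite('pics/c2.png',g(np.hstack([a,b])))
E
```

```text
(no output)
```

View pics/c1.png

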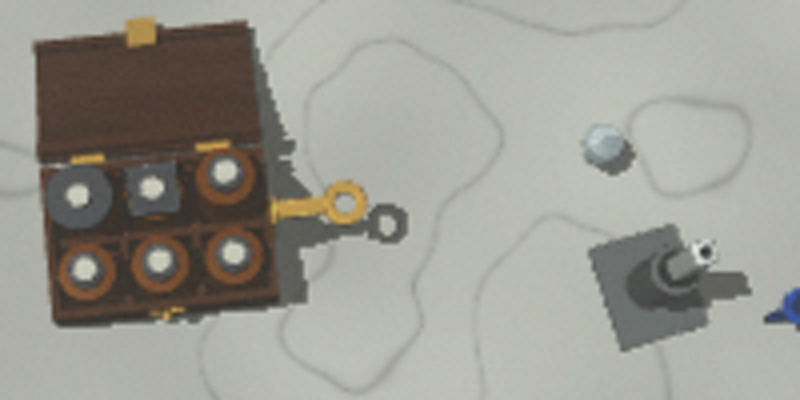

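View pics/c2.png

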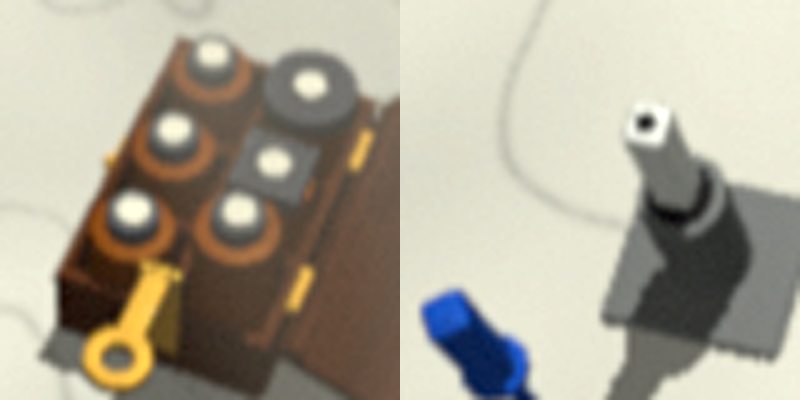

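Crop 1 (4× from (240,140)) shows the wide lid's dot at (78,195), the square's at (152,188), round lids at (226,172), (233,253), (160,262) and (86,269), the eyelet at (345,203) and the pen's end at (704,252). Crop 2 shows the same things. I'll use depth to find the tall vial.

```bash
python3 - <<'E'
from h import *
np.set_printoptions(precision=4,suppress=True)
T=lambda x,y:(240+(x+.5)/4-.5,140+(y+.5)/4-.5)
S=lambda x,y:((300 if x<400 else 110)+(x+.5)/5-.5,(140 if x<400 else 250)+(y+.5)/5-.5)
d={'wide':((78,195),(310,85),.082),'sq':((152,188),(274,163),.082),'a':((226,172),(240,211),.082),'b':((233,253),(132,209),.082),'c':((160,262),(174,130),.082),'e':((86,269),(212,53),.082),
'eye':((345,203),(118,356),.088),'pentop':((704,252),(647,122),.162)}
for n,(t,s,z) in d.items():
    t=T(*t);s=S(*s)
    print(n,'top',w('top0',*t),w('top0',*t,z=z)[:2],'scn',w('scene0',*s),w('scene0',*s,z=z)[:2])
# stereo: for each find z minimising gap
from scipy.optimize import minimize_scalar
for n,(t,s,z) in d.items():
    f=lambda z:np.linalg.norm((w('top0',*T(*t),z=z)-w('scene0',*S(*s),z=z))[:2])
    r=minimize_scalar(f,bounds=(.0,.25),method='bounded');print(n,r.x,r.fun)
for x,y in((655,225),(588,248),(622,352),(712,325)):print('foot',w('top0',*T(x,y),z=.006))
c1=w('top0',*T(704,252),z=.162);
for x,y in ((38,163),(262,145),(55,325),(279,303)):print('box',w('top0',*T(x,y),z=.05))
E
```

```text
wide top [0.5687 0.135  0.0827] [0.5689 0.1351] scn [0.5675 0.1347 0.0808] [0.5678 0.1337]
sq top [0.5746 0.0834 0.0829] [0.5747 0.0835] scn [0.5741 0.0832 0.0806] [0.5745 0.0822]
a top [0.5808 0.0312 0.1111] [0.5871 0.0319] scn [0.5812 0.0315 0.1089] [0.5736 0.0491]
b top [0.5294 0.0259 0.082 ] [0.5294 0.0259] scn [0.5284 0.0254 0.0807] [0.5288 0.0246]
c top [0.5224 0.0766 0.0815] [0.5223 0.0765] scn [0.5225 0.0771 0.0799] [0.5232 0.0756]
e top [0.5166 0.1277 0.0821] [0.5166 0.1277] scn [0.5157 0.1285 0.0807] [0.5162 0.1275]
eye top [ 0.5823 -0.0563  0.0001] [ 0.565  -0.0517] scn [ 0.5394 -0.0064  0.0003] [ 0.5652 -0.052 ]
pentop top [ 0.5214 -0.2819  0.1638] [ 0.5217 -0.2824] scn [ 0.5215 -0.283   0.1624] [ 0.5213 -0.2829]
wide 0.08145561500253684 0.0016460193189696615
sq 0.08089738632341612 0.0009697154632246367
a 0.1093033063458487 8.6957395066528e-05
b 0.08118799120106898 0.0012979344208241567
c 0.0803962985692073 0.00016554268856254988
e 0.08212636211974154 0.0004262386201057546
eye 0.08754080152599544 2.392058941286859e-05
pentop 0.16191259420568457 0.0006248143841589759
foot [ 0.5681 -0.2891  0.006 ]
foot [ 0.5498 -0.2382  0.006 ]
foot [ 0.4721 -0.2619  0.006 ]
foot [ 0.4932 -0.3297  0.006 ]
box [0.5984 0.1684 0.05  ]
box [0.6144 0.0069 0.05  ]
box [0.4809 0.1518 0.05  ]
box [ 0.499 -0.007  0.05 ]
```

Both cameras agree to about 1 mm, and the tall vial is the one nearest the eyelet on the lid side. I'll approach the pen and read its handle yaw with the wrist camera.

```bash
python3 -m handwheel '0 0 0 2 2.5 1 -1;0 0 0 5 6 2 -1;0 0 0 8 9.5 3 -1;0 0 0 11 13 4 -1;0 0 0 14 16.5 5 -1;0 0 0 17 20 6 -1;0 0 0 19 22.5 6 -1;0 0 0 20 23.5 6 -1' 40; python3 - <<'E'
from h import *
np.set_printoptions(precision=4,suppress=True)
s=manip.sense();print(s['tcp_pos'],rot(s['orientation']))
p,d,c=snap('wrist','w1');print(c['position'])
P=np.array(c['position']);F=200/np.tan(np.radians(c['fovy'])/2)
q=rot(c['attitude']).T@(np.array([.5215,-.2825,.162])-P);print(q[:2]/q[2]*F+[c['cx'],c['cy']])
E
```

```text
clock: 0.77
tcp_pos: [0.4437, -0.3388, 0.2679]
orientation: [-0.623, 3.078, -0.001]
wrist_force: [-1.5, -0.8, 0.7]
finger_gap: 0.998
grip_force: 0.0
[ 0.4437 -0.3388  0.2679] [[-0.9213 -0.3888  0.0014]
 [-0.3888  0.9213 -0.0002]
 [-0.0012 -0.0007 -1.    ]]
[ 0.3761 -0.366   0.434 ]
[339.311  292.3288]
```

View pics/w1.png

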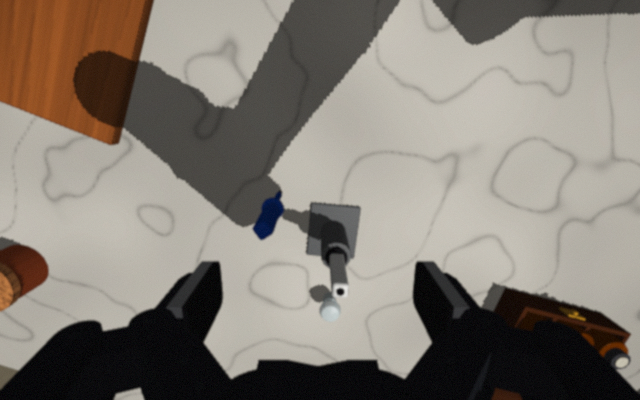

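The wrist view shows the pen's white end at (340,292), where it was predicted, with the blue decoy lying at (267,215) and the stopper at (330,310). Next I'll measure the yaw of the end face.

```bash
python3 - <<'E'
from h import *
def face(f,u,v,z=.162,k=14,s=8):
    im=cv2.cvtColor(cv2.imread(f'pics/{f}.png'),6); a=im[v-k:v+k,u-k:u+k]; a=cv2.resize(a,None,fx=s,fy=s,interpolation=2)
    hi=np.percentile(a,99)
    m=(a>hi*.84).astype('uint8'); cs=cv2.findContours(m,0,2)[0]; c=max(cs,key=lambda c:cv2.contourArea(c) if cv2.pointPolygonTest(cv2.convexHull(c),(k*s,k*s),False)>=0 else 0)
    pts=np.array([w(f,u-k+(x+.5)/s-.5,v-k+(y+.5)/s-.5,z=z)[:2] for x,y in c[:,0]],np.float32)
    print(f,cv2.minAreaRect((pts*1000).astype(np.float32)))
face('w1',340,292); face('scene0',239,274); face('top0',416,202,k=8)
c=np.load('pics/w1.npz',allow_pickle=True)
cv2.imwrite('pics/c3.png',np.hstack([cv2.resize(cv2.imread('pics/w1.png')[274:310,322:358],(396,396),interpolation=2),cv2.resize(cv2.imread('pics/scene0.png')[262:286,227:251],(396,396),interpolation=2)]))
E
```

```text
w1 ((519.5581665039062, -279.1094055175781), (30.044267654418945, 18.96889305114746), 24.703834533691406)
scene0 ((518.3807373046875, -281.31494140625), (51.53230285644531, 56.04164123535156), 35.67851257324219)
top0 ((528.0493774414062, -283.07049560546875), (35.429256439208984, 41.98419952392578), 0.9162871837615967)
```

View pics/c3.png

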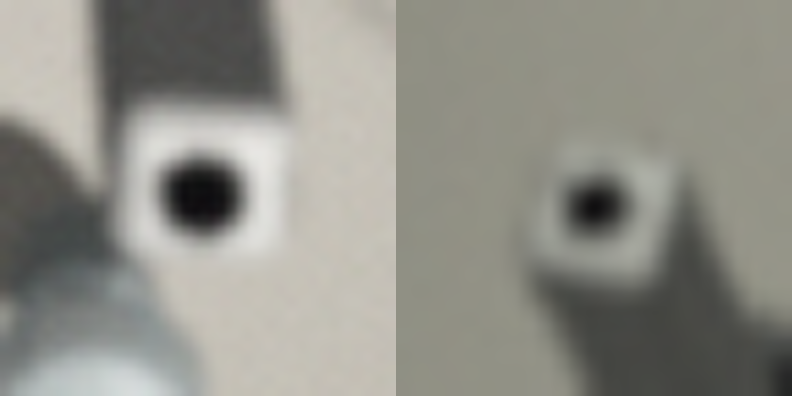

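The left panel (11× from (322,274)) has the end face's corners at about (128,100), (290,113), (285,262) and (113,245), with the centre hole at (202,195). In the right panel (16.5×) they're at (560,143), (683,165), (655,285) and (525,262).

```bash
python3 - <<'E'
from h import *
def go(f,C,u0,v0,s,ox,h):
    P=[w(f,u0+(x-ox+.5)/s-.5,v0+(y+.5)/s-.5,z=.162)[:2] for x,y in C+[h]]
    for i in range(4):
        d=P[(i+1)%4]-P[i]; print(f,np.linalg.norm(d)*1e3,np.degrees(np.arctan2(d[1],d[0]))%90)
    print(P[4],sum(P[:4])/4)
go('w1',[(128,100),(290,113),(285,262),(113,245)],322,274,11,0,(202,195))
go('scene0',[(560,143),(683,165),(655,285),(525,262)],227,262,16.5,396,(596,206))
s=manip.sense();print(s['tcp_pos'],rot(s['orientation'])[:,1])
E
```

```text
w1 13.907838020527702 17.800726026929894
w1 14.491645435045337 22.71555531180817
w1 15.001843935388957 16.541856654533163
w1 14.109586665462563 18.414659928905962
[ 0.52024446 -0.28243942] [ 0.51888771 -0.28285416]
scene0 14.144394903938451 19.590998773810103
scene0 13.954015018259131 23.770545131925715
scene0 14.777822319461144 19.815068502826534
scene0 13.979963581302139 21.163696764428835
[ 0.52080554 -0.28325901] [ 0.52225405 -0.28341287]
[ 0.44661391 -0.33639297  0.26761984] [-3.92149466e-01  9.19901221e-01 -7.35477832e-04]
```

```bash
python3 -m handwheel '0 0 -0.08 2.5 2 -1 -1;0 0 -0.08 5 4 -3 -1;0 0 -0.08 7 5 -5 -1;0 0 -0.08 7.5 5.5 -5 -1;0 0 -0.08 7.5 5.5 -5 -1;0 0 -0.08 7.5 5.5 -5 -1;0 0 -0.08 7.5 5.5 -5 -1'; python3 -c "
from h import *
for i in range(3): s=manip.sense();print(s['tcp_pos'],rot(s['orientation'])[:,1:].T,abs(s['dq']).max());manip.capture('top')"
```

```text
clock: 1.4
tcp_pos: [0.5169, -0.2871, 0.2184]
orientation: [-0.496, 3.101, -0.002]
wrist_force: [0.9, 1.1, 0.5]
finger_gap: 1.0
grip_force: 0.0
[ 0.51685924 -0.28706388  0.21837606] [[-3.11726389e-01  9.50170947e-01 -1.35282990e-03]
 [ 1.56606485e-03 -9.09987773e-04 -9.99998360e-01]] 0.009609801870807264
[ 0.51675533 -0.28714752  0.21850762] [[-3.11358831e-01  9.50291351e-01 -1.42384723e-03]
 [ 1.95947640e-03 -8.56309687e-04 -9.99997714e-01]] 0.0033165397555157982
[ 0.51671478 -0.28713191  0.21846827] [[-3.11206931e-01  9.50341274e-01 -1.30724830e-03]
 [ 2.03104034e-03 -7.10451568e-04 -9.99997685e-01]] 0.004048127203886519
```

```bash
python3 -m handwheel '0 0 0 0.4 0.43 -1.5 -1;0 0 0 0.4 0.43 -4 -1;0 0 0 0.4 0.43 -7 -1;0 0 0 0.4 0.43 -9.5 -1;0 0 0 0.4 0.43 -10.6 -1;0 0 0 0.4 0.43 -10.6 -1;0 0 0 0.4 0.43 -10.6 -1'; python3 -m handwheel '0 0 0 0 0 0 1;0 0 0 0 0 0 1;0 0 0 0 0 0 1;0 0 0 0 0 0 1;0 0 0 0 0 0 1;0 0 0 0 0 0 1;0 0 0 0 0 0 1;0 0 0 0 0 0 1' 50
```

```text
clock: 2.13
tcp_pos: [0.5215, -0.2826, 0.112]
orientation: [-0.497, 3.101, -0.002]
wrist_force: [-0.4, 0.4, 0.7]
finger_gap: 0.998
grip_force: 0.0
clock: 2.8
tcp_pos: [0.5215, -0.282, 0.1116]
orientation: [-0.497, 3.101, -0.001]
wrist_force: [-0.3, 0.8, 3.1]
finger_gap: 0.179
grip_force: 49.8
```

```bash
python3 -m handwheel '0 0 0 0 0 1 1;0 0 0 0 0 3 1;0 0 0 0 0 5.5 1;0 0 0 0 0 8 1;0 0 0 0 0 10.5 1;0 0 0 0 0 13 1;0 0 0 0 0 14.5 1;0 0 0 0 0 15 1'; python3 - <<'E'
from h import *
p,d,c=snap('scene','s2');snap('wrist','w2')
s=manip.sense();print(s)
F=200/np.tan(np.radians(c['fovy'])/2);t=s['tcp_pos']
for z in(.0504,-.0256,-.1006):
    q=rot(c['attitude']).T@(t+[0,0,z]-np.array(c['position']));print(z,q[:2]/q[2]*F+[c['cx'],c['cy']])
q=rot(c['attitude']).T@(t-np.array(c['position']));u,v=(q[:2]/q[2]*F+[c['cx'],c['cy']]).astype(int)
print(u,v)
a=cv2.imread('pics/s2.png')[v-50:v+50,u-50:u+50];b=cv2.imread('pics/w2.png')[240:400,240:400]
cv2.imwrite('pics/c4.png',np.hstack([cv2.resize(a,(400,400),interpolation=2),cv2.resize(b,(400,400),interpolation=2)]))
E
```

```text
clock: 3.47
tcp_pos: [0.5222, -0.2824, 0.2649]
orientation: [-0.497, 3.097, -0.005]
wrist_force: [0.6, -0.2, -0.7]
finger_gap: 0.178
grip_force: 49.5
{'clock': 3.5667, 'joint_positions': array([-2.22697067e-01,  2.96091718e-01,  1.52047351e-02, -3.88551584e-04,
       -1.28805163e+00, -1.03031326e+00]), 'dq': array([ 3.22123314e-04,  2.56605469e-02, -4.94719625e-02, -1.33078805e-02,
        1.43740999e-02, -3.37364585e-05]), 'effort': array([-1.19098646e-02, -3.65542853e+01,  2.03904283e+01,  4.57933277e+00,
       -5.21527778e-02,  2.66901867e-05]), 'tcp_pos': array([ 0.52131956, -0.28177738,  0.2620325 ]), 'orientation': array([-4.96616978e-01,  3.10020532e+00, -5.42276479e-04]), 'wrist_force': array([-0.64578464, -0.19993078, -1.86061994]), 'torque': array([0.04043156, 0.036545  , 0.04921569]), 'grip_force': 49.54326331615448, 'finger_gap': 0.17911957296773254}
0.0504 [221.18624933 235.46219624]
-0.0256 [231.27830006 256.56155425]
-0.1006 [239.42683723 273.59762627]
228 249
```

View pics/c4.png

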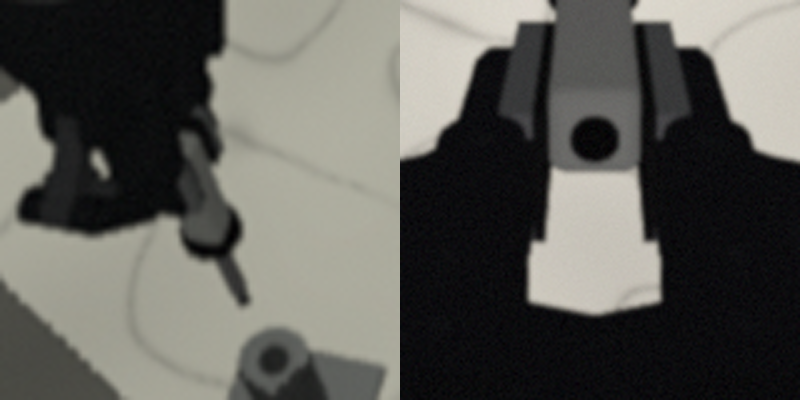

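The pen hangs straight: its tip is at (239,274) in the scene image, exactly where predicted 100.6 mm below the TCP. Next I'll carry it above the tall vial.

```bash
python3 -m handwheel '0 0 0 0.3 1.5 0 1;0 0 0 0.9 5 0 1;0 0 0 1.6 8.5 0 1;0 0 0 2.3 12 0 1;0 0 0 3 15.5 0 1;0 0 0 3.6 19 0 1;0 0 0 4 21.5 0 1;0 0 0 4.2 22.5 0 1'; python3 -m handwheel '0 0 0 0.4 2 0 1;0 0 0 1 5 0 1;0 0 0 1.6 7.8 0 1;0 0 0 1.8 8.8 0 1;0 0 0 1.8 8.8 0 1;0 0 0 1.8 8.8 0 1;0 0 0 1.8 8.8 0 1;0 0 0 1.8 8.8 0 1'; python3 -c "
from h import *
s=manip.sense();print(s['tcp_pos'],rot(s['orientation'])[:,1:].T,s['wrist_force'])"
```

```text
clock: 4.23
tcp_pos: [0.5625, -0.0538, 0.259]
orientation: [0.501, -3.098, -0.002]
wrist_force: [-0.4, -0.1, -1.2]
finger_gap: 0.174
grip_force: 49.6
clock: 4.9
tcp_pos: [0.5808, 0.0299, 0.2609]
orientation: [0.495, -3.102, 0.0]
wrist_force: [-0.2, -0.1, -0.8]
finger_gap: 0.174
grip_force: 49.6
[0.58078645 0.02987868 0.2608624 ] [[-3.11043112e-01  9.50395800e-01 -8.16010442e-05]
 [-7.12182004e-04 -3.18941147e-04 -9.99999696e-01]] [-0.17424468 -0.07155527 -0.78009776]
```

```bash
python3 -m handwheel '0 0 0 0 0.15 -1 1;0 0 0 0 0.15 -2.5 1;0 0 0 0 0.15 -4 1;0 0 0 0 0.15 -4.5 1;0 0 0 0 0.15 -4.7 1;0 0 0 0 0.15 -4.9 1;0 0 0 0 0.15 -5.1 1;0 0 0 0 0.15 -5.2 1'; python3 -m handwheel '0 0 0 0 0 0 1;0 0 0 0 0 0 1'
```

```text
clock: 5.57
tcp_pos: [0.5816, 0.0326, 0.2097]
orientation: [-0.497, 3.101, 0.0]
wrist_force: [0.4, 0.3, 0.5]
finger_gap: 0.179
grip_force: 49.6
clock: 5.73
tcp_pos: [0.5816, 0.0327, 0.2099]
orientation: [-0.497, 3.101, -0.0]
wrist_force: [0.3, -0.1, 0.7]
finger_gap: 0.174
grip_force: 49.6
```

The force has risen by about 1.4 N, so the tip is in contact. I'll press 1.2 mm deeper and hold for over half a second.

```bash
python3 -m handwheel '0 0 0 0 -0.1 -0.06 1;0 0 0 0 -0.1 -0.12 1;0 0 0 0 -0.1 -0.12 1;0 0 0 0 -0.1 -0.12 1;0 0 0 0 -0.1 -0.12 1;0 0 0 0 -0.1 -0.12 1;0 0 0 0 -0.1 -0.12 1;0 0 0 0 -0.1 -0.12 1'; python3 -m handwheel '0 0 0 0 0 0 1;0 0 0 0 0 0 1;0 0 0 0 0 0 1;0 0 0 0 0 0 1'
```

```text
clock: 6.4
tcp_pos: [0.5812, 0.0316, 0.208]
orientation: [-0.497, 3.102, -0.0]
wrist_force: [-0.3, 1.2, 1.1]
finger_gap: 0.171
grip_force: 49.7
clock: 6.73
tcp_pos: [0.5812, 0.0316, 0.2079]
orientation: [-0.497, 3.102, 0.0]
wrist_force: [-0.3, 0.8, 1.0]
finger_gap: 0.177
grip_force: 49.7
```

```bash
python3 -m handwheel '0 0 0 0 0 0.8 1;0 0 0 0 0 2.5 1;0 0 0 -0.2 1.5 3 1;0 0 0 -0.5 4 3 1;0 0 0 -0.67 5.14 3 1;0 0 0 -0.67 5.14 3 1;0 0 0 -0.67 5.14 3 1;0 0 0 -0.67 5.14 3 1'; python3 -m handwheel '0 0 0 0 0 0 1'
```

```text
clock: 7.4
tcp_pos: [0.5742, 0.0826, 0.2376]
orientation: [0.497, -3.101, 0.001]
wrist_force: [0.8, 0.2, -0.0]
finger_gap: 0.175
grip_force: 49.6
clock: 7.48
tcp_pos: [0.5743, 0.0823, 0.2377]
orientation: [0.496, -3.101, 0.001]
wrist_force: [-0.2, -0.6, -1.0]
finger_gap: 0.176
grip_force: 49.6
```

```bash
python3 -m handwheel '0 0 0 0 0.05 -1 1;0 0 0 0 0.05 -2.5 1;0 0 0 0 0.05 -4 1;0 0 0 0 0.05 -4.8 1;0 0 0 0 0.05 -5.1 1;0 0 0 0 0.05 -5.3 1;0 0 0 0 0.05 -5.5 1;0 0 0 0 0.05 -5.7 1'; python3 -m handwheel '0 0 0 0 0 -0.1 1;0 0 0 0 0 -0.1 1;0 0 0 0 0 -0.1 1;0 0 0 0 0 -0.1 1'
```

```text
clock: 8.15
tcp_pos: [0.575, 0.0836, 0.1815]
orientation: [-0.497, 3.1, 0.0]
wrist_force: [-0.4, -0.2, 0.4]
finger_gap: 0.18
grip_force: 49.6
clock: 8.48
tcp_pos: [0.5748, 0.0836, 0.1806]
orientation: [-0.497, 3.101, 0.0]
wrist_force: [0.8, -0.1, 0.7]
finger_gap: 0.177
grip_force: 49.7
```

```bash
python3 -m handwheel '0 0 0 0 0 -0.08 1;0 0 0 0 0 -0.08 1;0 0 0 0 0 -0.08 1;0 0 0 0 0 -0.08 1;0 0 0 0 0 -0.08 1;0 0 0 0 0 -0.08 1;0 0 0 0 0 -0.08 1;0 0 0 0 0 -0.08 1'; python3 -m handwheel '0 0 0 0 0 0 1;0 0 0 0 0 0 1'; python3 -m handwheel '0 0 0 0 0 0.8 1;0 0 0 0 0 2.5 1;0 0 0 -0.2 1.5 4 1;0 0 0 -0.5 4 4 1;0 0 0 -0.67 5.1 4 1;0 0 0 -0.67 5.1 4 1;0 0 0 -0.67 5.1 4 1;0 0 0 -0.67 5.1 4 1'; python3 -m handwheel '0 0 0 0 0 0 1'
```

```text
clock: 9.15
tcp_pos: [0.5745, 0.0836, 0.1792]
orientation: [-0.497, 3.102, 0.0]
wrist_force: [0.6, 0.3, 1.5]
finger_gap: 0.18
grip_force: 49.8
clock: 9.32
tcp_pos: [0.5745, 0.0836, 0.1791]
orientation: [-0.497, 3.102, 0.0]
wrist_force: [0.7, 0.1, 1.6]
finger_gap: 0.175
grip_force: 49.8
clock: 9.98
tcp_pos: [0.5672, 0.134, 0.2185]
orientation: [0.497, -3.1, 0.001]
wrist_force: [-0.2, -0.6, 0.1]
finger_gap: 0.173
grip_force: 49.6
clock: 10.07
tcp_pos: [0.5674, 0.1337, 0.2186]
orientation: [0.496, -3.101, 0.001]
wrist_force: [0.1, -0.7, -0.3]
finger_gap: 0.173
grip_force: 49.6
```

```bash
python3 -m handwheel '0 0 0 0.05 0.05 -1 1;0 0 0 0.05 0.05 -2.3 1;0 0 0 0.05 0.05 -3 1;0 0 0 0.05 0.05 -3.2 1;0 0 0 0.05 0.05 -3.4 1;0 0 0 0.05 0.05 -3.6 1;0 0 0 0.05 0.05 -3.8 1;0 0 0 0.05 0.05 -3.93 1'; python3 -m handwheel '0 0 0 0 0 0 1;0 0 0 0 0 0 1;0 0 0 0 0 0 1;0 0 0 0 0 0 1;0 0 0 0 0 0 1;0 0 0 0 0 0 1;0 0 0 0 0 0 1;0 0 0 0 0 0 1';python3 -m handwheel '0 0 0 0 0 0 1;0 0 0 0 0 0 1;0 0 0 0 0 0 1'
```

```text
clock: 10.73
tcp_pos: [0.5687, 0.1351, 0.1803]
orientation: [-0.497, 3.101, 0.0]
wrist_force: [-0.0, 1.1, 1.3]
finger_gap: 0.176
grip_force: 49.6
clock: 11.4
tcp_pos: [0.5684, 0.1351, 0.1799]
orientation: [-0.497, 3.102, 0.0]
wrist_force: [-0.1, 0.7, 1.1]
finger_gap: 0.174
grip_force: 49.7
clock: 11.65
tcp_pos: [0.5683, 0.1351, 0.1799]
orientation: [-0.497, 3.102, 0.0]
wrist_force: [0.4, -0.0, 1.4]
finger_gap: 0.177
grip_force: 49.7
```

```bash
python3 -m handwheel '0 0 0 0 0 1 1;0 0 0 0 0 3.5 1;0 0 0 0 0 6.5 1;0 0 0 0 -1.5 8 1;0 0 0 -0.1 -4.5 8 1;0 0 0 -0.15 -8 8 1;0 0 0 -0.2 -11 8 1;0 0 0 -0.2 -12 8 1'; python3 -m handwheel '0 0 0 0 -2 0 1;0 0 0 -0.1 -5 0 1;0 0 0 -0.13 -6.7 0 1;0 0 0 -0.13 -6.7 -2 1;0 0 0 -0.13 -6.7 -4 1;0 0 0 -0.13 -6.7 -5 1;0 0 0 -0.13 -6.7 -5 1;0 0 0 -0.13 -6.7 -5 1'; python3 - <<'E'
from h import *
p,d,c=snap('scene','s3');snap('top','t3');snap('wrist','w3')
s=manip.sense();print(s['tcp_pos'],rot(s['orientation'])[:,1:].T)
t=s['tcp_pos']
F=200/np.tan(np.radians(c['fovy'])/2)
pr=lambda x:(lambda q:q[:2]/q[2]*F+[c['cx'],c['cy']])(rot(c['attitude']).T@(x-np.array(c['position'])))
print(pr(t+[0,0,-.1006]),pr(np.array([.565,-.052,.088])))
u,v=pr(t-[0,0,.07]).astype(int);print(u,v)
cv2.imwrite('pics/c5.png',cv2.convertScaleAbs(cv2.resize(cv2.imread('pics/s3.png')[v-40:v+40,u-40:u+40],(560,560),interpolation=2),alpha=1.8))
E
```

```text
clock: 12.32
tcp_pos: [0.5653, 0.0121, 0.2603]
orientation: [0.493, -3.102, 0.0]
wrist_force: [0.4, 0.3, -0.6]
finger_gap: 0.176
grip_force: 49.5
clock: 12.98
tcp_pos: [0.565, -0.0517, 0.2099]
orientation: [0.498, -3.101, 0.001]
wrist_force: [-0.3, -0.8, 0.1]
finger_gap: 0.175
grip_force: 49.5
[ 0.56585045 -0.05160025  0.21122969] [[-3.13160979e-01  9.49699782e-01 -7.24904533e-04]
 [ 2.54901773e-03  7.72356841e-05 -9.99996748e-01]]
[323.57721709 205.45358781] [323.11156456 210.74923073]
323 197
```

View pics/c5.png

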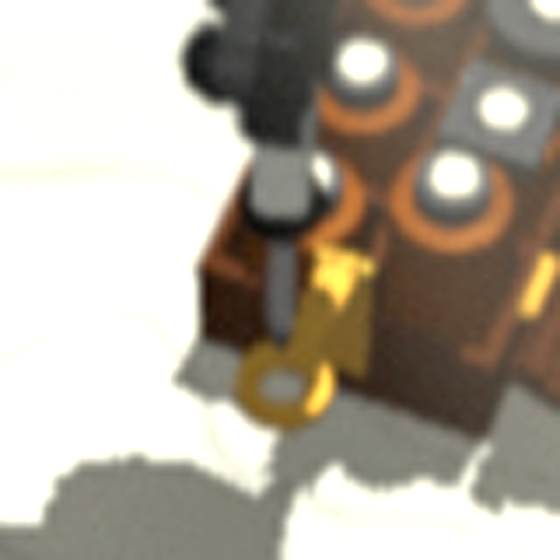

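In the crop (7× from (283,157)) the tip is at (280,337), directly above the eyelet hole centred at (285,385). Projected down, it's within about 1 mm. I'll insert the tip slowly and check the force.

```bash
python3 -m handwheel '0 0 0 0 0 -0.8 1;0 0 0 0 0 -1.6 1;0 0 0 0 0 -2.2 1;0 0 0 0 0 -2.7 1;0 0 0 0 0 -3.2 1;0 0 0 0 0 -3.6 1;0 0 0 0 0 -4 1;0 0 0 0 0 -4 1'; python3 -m handwheel '0 0 0 0 0 0 1'
```

```text
clock: 13.8
tcp_pos: [0.5644, -0.052, 0.1688]
orientation: [0.497, -3.1, -0.0]
wrist_force: [-0.3, 0.1, -0.4]
finger_gap: 0.175
grip_force: 49.6
clock: 13.88
tcp_pos: [0.5649, -0.052, 0.1696]
orientation: [0.497, -3.102, 0.0]
wrist_force: [0.2, -0.8, -0.2]
finger_gap: 0.177
grip_force: 49.6
```

```bash
python3 -m handwheel '0 0 0 0 0 -0.8 1;0 0 0 0 0 -2 1;0 0 0 0 0 -3.2 1;0 0 0 0 0 -4.2 1;0 0 0 0 0 -4.8 1;0 0 0 0 0 -5.2 1;0 0 0 0 0 -5.3 1;0 0 0 0 0 -5.3 1'; python3 -m handwheel '0 0 0 0 0 -0.1 1;0 0 0 0 0 -0.2 1;0 0 0 0 0 -0.2 1;0 0 0 0 0 -0.2 1'; python3 -c "
from h import *
for i in range(4): s=manip.sense();print(s['tcp_pos'],s['wrist_force'],s['torque']);snap('top','t%d'%(i+4))"
```

```text
clock: 14.55
tcp_pos: [0.5651, -0.052, 0.1168]
orientation: [-0.497, 3.102, -0.0]
wrist_force: [0.3, -0.8, -0.0]
finger_gap: 0.172
grip_force: 49.6
clock: 14.88
tcp_pos: [0.5651, -0.052, 0.1151]
orientation: [-0.497, 3.101, 0.0]
wrist_force: [-0.5, 0.8, -0.4]
finger_gap: 0.179
grip_force: 49.6
[ 0.56507295 -0.05195346  0.115097  ] [-0.52947331  0.82828609 -0.39576435] [0.00547561 0.01746402 0.01549272]
[ 0.56503241 -0.0519564   0.11502758] [-0.68843328 -0.22015779 -0.5134711 ] [ 0.0024694 -0.0086643  0.0034335]
[ 0.5650164  -0.05195082  0.11501763] [ 0.24382247 -0.88445849 -1.04280467] [0.01756297 0.03159688 0.01044244]
[ 0.56500379 -0.05195832  0.11498361] [-0.06435613  0.00035526  0.15361581] [-0.019807    0.08655979 -0.01994195]
```

```bash
python3 -m handwheel '0 0 0 0 0 -0.07 1;0 0 0 0 0 -0.13 1;0 0 0 0 0 -0.13 1;0 0 0 0 0 -0.13 1'; python3 -m handwheel '0 0 0 0 0 0 0.5;0 0 0 0 0 0 0.3;0 0 0 0 0 0 0;0 0 0 0 0 0 -0.2;0 0 0 0 0 0 -0.2;0 0 0 0 0 0 -0.2;0 0 0 0 0 0 -0.2' 20; python3 -c "
from h import *
s=manip.sense();print(s['wrist_force'])"
```

```text
clock: 15.42
tcp_pos: [0.565, -0.052, 0.1136]
orientation: [-0.497, 3.102, -0.0]
wrist_force: [0.2, -0.2, 0.8]
finger_gap: 0.176
grip_force: 49.6
clock: 16.0
tcp_pos: [0.5649, -0.052, 0.1135]
orientation: [0.497, -3.102, -0.0]
wrist_force: [0.5, 0.9, -0.8]
finger_gap: 0.599
grip_force: 0.0
[ 0.50652688  0.89476354 -0.753055  ]
```

Released. I'll retreat straight up, then away toward the robot.

```bash
python3 -m handwheel '0 0 0 0 0 0.8 -0.2;0 0 0 0 0 2.5 -0.2;0 0 0 0 0 5 -0.2;0 0 0 0 0 8 -0.2;0 0 0 0 0 11 -0.2;0 0 0 0 0 14 -0.2;0 0 0 0 0 15 -0.2;0 0 0 0 0 15 -0.2'; python3 -m handwheel '0 0 0 -1 -1 0 -0.2;0 0 0 -3 -4 0 -0.2;0 0 0 -5 -7 0 -0.2;0 0 0 -7 -10 0 -0.2;0 0 0 -9 -13 0 -0.2;0 0 0 -10 -15 0 -0.2;0 0 0 -10 -15 0 -0.2;0 0 0 -10 -15 0 -0.2'; python3 - <<'E'
from h import *
snap('scene','s9');snap('top','t9')
a=cv2.resize(cv2.imread('pics/s9.png')[140:240,290:390],(400,400),interpolation=2);b=cv2.resize(cv2.imread('pics/t9.png')[140:240,240:340],(400,400),interpolation=2)
cv2.imwrite('pics/c9.png',cv2.convertScaleAbs(np.hstack([a,b]),alpha=1.5))
E
```

```text
clock: 16.67
tcp_pos: [0.5667, -0.0519, 0.2678]
orientation: [-0.496, 3.094, -0.001]
wrist_force: [0.6, -0.4, 0.1]
finger_gap: 0.6
grip_force: 0.0
clock: 17.33
tcp_pos: [0.463, -0.2028, 0.262]
orientation: [0.492, -3.1, -0.002]
wrist_force: [-0.4, -0.2, 1.1]
finger_gap: 0.601
grip_force: 0.0
```

View pics/c9.png

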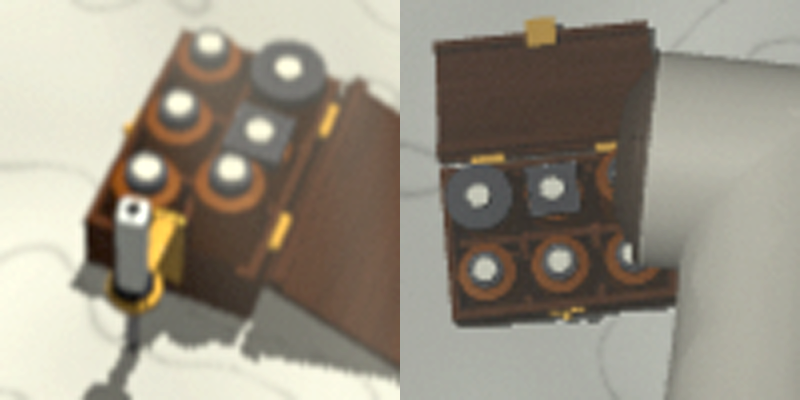

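The scene crop shows the pen hanging upright in the eyelet at (133,290), with its collar on the ring and all six vials in their places.

```bash
python3 -c "
from station import manip
print(manip.hand_in())"
```

```text
the job is handed in; nothing more can be done
None
```

The pen rested on the tall, square-lidded and wide-lidded dots in that order for more than half a second each, now hangs by its collar in the eyelet, and the job was handed in at about 17.5 s; no verdict came back.

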